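# Put the clean laboratory porcelain away by kind

## Task

The washed porcelain has dried on the dark mat: put all five pieces away, each in the steel tray that already holds a piece of its own kind (crucibles with the crucible, boats with the boat, the dish with the dish), resting flat on the floor of the tray, right way up, the boats parallel to the boat already there. Set the pieces down, do not drop them, and leave the amber bottle and the white bottle that stand among them where they are.

Things in the scene. Friction and masses are not known exactly. Their poses are not given: they have to be found in the camera images.
- crucible_tall: The large porcelain crucible: white, hollow, open at the top, standing. Round, 46 mm across the rim, 43 mm across at 28 mm height, tapering to a 28 mm foot, 54 mm high, wall 3 mm, about 55 g. Stands on the 3 mm thick dark rubber mat. Origin: centre of its underside, z up.
- crucible_small: The small porcelain crucible: same form, 36 mm across the rim, 34 mm across at 21 mm height, 22 mm foot, 40 mm high, wall 3 mm, about 30 g. Stands on the mat. Origin: centre of its underside, z up.
- boat_long: The long porcelain combustion boat: a narrow white open trough with sloping ends, 88 mm long (its x), 20 mm wide (its y), 15 mm high, with a flat 9 mm tab reaching 8 mm beyond the end at +x; straight parallel sides; about 32 g. Lies on the mat. Origin: centre of its underside, z up.
- boat_short: The short porcelain combustion boat: same form, 66 mm long (its x), 17 mm wide (its y), 14 mm high, tab at +x, about 22 g. Lies on the mat. Origin: centre of its underside, z up.
- dish: The porcelain evaporating dish: white, round, shallow and open, 60 mm across the rim, 58 mm across at 12 mm height, curving in to a 32 mm foot, 22 mm high, wall 3 mm, a small pouring lip at its +x reaching 6 mm beyond the rim; about 50 g. Stands on the mat. Origin: centre of its underside, z up.
- tray_crucibles: Fixed steel tray, 128 (x) x 180 (y) mm outside, 122 x 174 inside, 29 mm high with its rim bead, floor 3 mm thick. Origin: middle of its underside, on the bench; z up. Holds one large crucible (46 mm wide, 54 high) fixed at y = +58 mm, x = 0; the tray from y = -87 to +35 mm is free for both crucibles.
- tray_boats: Fixed steel tray, 128 (x) x 180 (y) mm outside, 122 x 174 inside, 29 mm high with its rim bead, floor 3 mm thick. Origin: middle of its underside, on the bench; z up. Holds a long boat (88 x 20 x 15 mm) fixed at y = +66 mm, x = 0, lying along the tray's x; the tray from y = -87 to +56 mm is free for both boats, which are to lie along the tray's x too (either way round).
- tray_dishes: Fixed steel tray, 128 (x) x 180 (y) mm outside, 122 x 174 inside, 29 mm high with its rim bead, floor 3 mm thick. Origin: middle of its underside, on the bench; z up. Holds a dish (60 mm wide, 22 mm high) fixed at y = +50 mm, x = 0; the tray from y = -87 to +20 mm is free for the dish.
- amber_bottle: Small brown glass bottle with a black cap, 36 mm across, 66 mm high, standing loose on the mat among the porcelain; not to be disturbed. Origin: centre of its underside.
- white_bottle: Small white plastic bottle with a white screw cap, 36 mm across, 62 mm high, standing loose on the mat among the porcelain; not to be disturbed. Origin: centre of its underside.

How it is judged:
By the outcome, as a careful person would: the job done as asked, in the order asked, and still so for the second after the job is handed in, with the robot touching nothing.
It also fails if it takes over 118 s, if anything falls off the work surface, if the arm or the gripper's body presses on something with over 40 N, if the wrist force passes 120 N, or if a joint passes its speed limit or range.

## Robot

A 6-joint arm with a two-finger parallel gripper is mounted at the origin on the work surface. World frame = base frame: x ahead of the robot, y to its left, z up, the work surface at z = 0. Lengths are in m, angles in rad, forces in N, time in s.
With the tool pointing down it reaches from about 0.425 to 0.95 m from the base axis. Payload 3.5 kg.
Tool frame: the origin (TCP) lies between the finger pads; the fingertips stand 22 mm ahead of it and the grasp point (between the pads) lies 3 mm ahead of it (ctrl.nose_length is the z of the fingertips in the tool frame, in m); z points along the fingers, y is the line along which they close (so a half turn about z gives the same grasp; the last joint's range is limited). The gripper opens to 85 mm and grips with 20 to 120 N. Pads are 22 mm wide; open, the fingers measure 114 mm over their backs; the gripper's body (76 mm by 85 mm) begins 54 mm behind the grasp point. The pads swing forward as they close: fully open they stand 13 mm farther back than shut.
Start: joints at [1.058, 0.286, 1.577, -0, 1.279, -0.15], TCP at [0.24, 0.631, 0.253] pointing down, gripper open.
Joint ranges: [-2.77, 2.77], [-0.9, 2.22], [0.21, 2.48], [-1.53, 4.67], [0.24, 2.81], [-2.84, 2.84]. Speed limits (rad/s): [2.79, 2.79, 3.14, 3.14, 3.14, 3.14].

## Interface

Orientations are given as a unit quaternion [x, y, z, w].
In Python, from plant import ctrl gives the robot as it stands. The module is installed in compiled form; this text tells all that it offers.
- The arm moves only by the tool send_rows, never from a script. Its argument "rows" is text: rows parted by semicolons, each of 7 numbers parted by spaces: the turn, a rotation vector about the tool's x, y, z in degrees, then the shift along the tool's x, y, z in mm, then the opening, from -1 (shut) to 1 (fully open). A call has 1 to 8 rows; each row is the pose to reach, as a shift and turn from the pose commanded when the call began, along the tool's axes at that moment; what a row does not reach only later rows make up. A row lasts 1/8 s, in which the tool goes at most 62.5 mm and 10.7 degrees, less where a joint would pass 70% of its speed; a pose out of reach is approached as far as the arm can. A call with a gripper value outside its range is refused whole. The fingers move at their own pace and stop on an object; "grip_force" is the grip in N (left out, the last holds). Time passes only in rows, so rows that repeat a pose let the fingers close. It gives the time, the measured TCP pose, the force, the opening and the grip force at its end, in the units of the state.
- ctrl.get_state(): the state, without advancing time (a new reading comes with each control period).
- ctrl.read_camera(name): name is "scene" or "top" or "wrist"; returns a dict with "color" (420x560x3 uint8, red, green, blue), "fx", "fy", "cx", "cy" (pixels), "D" ([k1, k2, p1, p2, k3] as OpenCV has them; the pictures are not rectified), "extrinsics" (4x4, takes a point from world to camera coordinates). Camera axes: x right, y down, z forward; pixel columns grow to the right and rows downward; lengths in m; the calibration is good to about 2 mm. A picture is of the moment at which its call begins. There is no depth.
- ctrl.sign_off(): hands the job in; it is judged then, once.
Trained networks look in a picture, given as the dict that the camera call returned (one of the last four; its "shot" number tells which), for a name from the list of things; names that differ only in an ending like _2 or _b are one class to them, and where a whole thing is asked for, a point or a joint stands for the part that bears it (a point fixed in the world has none). Each returns a list of dicts, best first, with "p" (0 to 1); they miss things now and then, are a little off and sometimes report something else, mostly with a low value. They report only what shows in the picture. A call takes as long as a camera call.
- ctrl.look_for(picture, target): "position" ([x, y, z] in m, in the coordinates of the camera as it stood for that picture, good to about 4 mm: the middle of the surface that is visible of it).
The state is a dict: "time": time; "qpos": joint angles; "dq": joint speeds; "joint_efforts": joint torques, N m; "eef_pos": TCP position; "tcp_rot": TCP orientation; "contact_force": force on the tool from outside, world axes, zero at the start; "wrist_torque": the same for the moment, N m; "opening": opening from 0.0 (shut) to 1.0 (fully open); "finger_force": force on a finger pad.
Only numpy, scipy, OpenCV 4.12 (cv2) and the standard library are available. Lean on these libraries where they do the work, as an engineer would, in place of code of your own. Each camera call takes 0.05 s, during which the arm holds its last target. There are 200 camera calls.

## Working session

There is one attempt and no reset: what is moved stays moved. The work goes in short steps, Python scripts to look and compute and a tool call to move; the robot and the scene stay as the last step left them, time stands still between calls to the robot, and variables do not carry over. Pictures are saved under pics/ and viewed, at most 14 in all, crops included, and the job is handed in when it is done.

Besides the shell and the picture viewer there is one more tool, called after "Call:" in YAML: its name, and indented under it one key for each argument. send_rows: Moves the arm, as the interface text tells. Its arguments: {"type":"object","properties":{"rows":{"type":"string"},"grip_force":{"type":"number"}},"required":["rows"]}

```bash
mkdir -p pics; cat > h.py <<'E'
import numpy as np, cv2
from plant import ctrl
from scipy.spatial.transform import Rotation as R
def world(pic,p):
    E=np.array(pic["extrinsics"]); return E[:3,:3].T@(np.array(p)-E[:3,3])
def K(pic): return np.array([[pic["fx"],0,pic["cx"]],[0,pic["fy"],pic["cy"]],[0,0,1.]])
def px2w(pic,uv,z):
    E=np.array(pic["extrinsics"]); n=cv2.undistortPoints(np.array(uv,float).reshape(-1,1,2),K(pic),np.array(pic["D"],float)).reshape(-1,2)
    d=np.c_[n,np.ones(len(n))]@E[:3,:3]; c=-E[:3,:3].T@E[:3,3]
    return c+d*((z-c[2])/d[:,2])[:,None]
def w2px(pic,P):
    E=np.array(pic["extrinsics"]); return cv2.projectPoints(np.array(P,float).reshape(-1,1,3),cv2.Rodrigues(E[:3,:3])[0],E[:3,3],K(pic),np.array(pic["D"],float))[0].reshape(-1,2)
def save(pic,n): cv2.imwrite("pics/"+n,cv2.cvtColor(pic["color"],cv2.COLOR_RGB2BGR))
E
cat > a.py <<'E'
from h import *
np.set_printoptions(precision=4,suppress=True)
for c in("top","scene"):
    p=ctrl.read_camera(c); save(p,c+"1.png"); print(c, world(p,[0,0,0]))
    for n in "crucible_tall crucible_small boat_long boat_short dish tray_crucibles tray_boats tray_dishes amber_bottle white_bottle".split():
        for d in ctrl.look_for(p,n)[:4]:
            w=world(p,d["position"]); print(n,round(d["p"],2),w,w2px(p,w)[0].round())
s=ctrl.get_state(); print(s["time"],s["eef_pos"],s["tcp_rot"],s["opening"],ctrl.nose_length)
E
python3 a.py
```

```text
top [ 0.4597 -0.018   1.3517]
crucible_tall 0.65 [0.4298 0.0159 0.0218] [284. 252.]
crucible_small 0.58 [0.4038 0.2189 0.0202] [208. 263.]
boat_short 0.63 [ 0.3887 -0.1976  0.0097] [363. 265.]
dish 0.89 [ 0.525  -0.1263  0.0086] [335. 215.]
tray_crucibles 0.68 [ 0.6872 -0.0127  0.0009] [292. 157.]
tray_boats 0.9 [ 0.5297 -0.4179  0.0027] [442. 211.]
tray_dishes 0.56 [ 0.5399  0.402  -0.0027] [144. 214.]
tray_dishes 0.19 [ 0.5238 -0.1293  0.011 ] [337. 216.]
amber_bottle 0.6 [0.4264 0.0947 0.0425] [254. 254.]
white_bottle 0.54 [ 0.5382 -0.0022  0.0652] [289. 210.]
scene [ 1.4055 -0.0485  1.1271]
crucible_tall 0.67 [0.4392 0.013  0.04  ] [289. 190.]
crucible_small 0.51 [0.4054 0.2204 0.0378] [364. 181.]
boat_long 0.6 [0.5442 0.1125 0.0117] [328. 228.]
boat_short 0.6 [ 0.3951 -0.1978  0.0131] [211. 185.]
dish 0.62 [ 0.5154 -0.1267  0.0117] [236. 220.]
tray_crucibles 0.79 [ 0.6902 -0.0098 -0.0023] [282. 279.]
tray_boats 0.77 [ 0.5208 -0.4182  0.0014] [124. 224.]
tray_dishes 0.58 [0.5317 0.4034 0.0034] [438. 225.]
tray_dishes 0.52 [ 0.5157 -0.1279  0.0132] [235. 219.]
amber_bottle 0.67 [0.4339 0.0965 0.0454] [320. 188.]
amber_bottle 0.26 [0.5462 0.0025 0.0524] [286. 219.]
white_bottle 0.71 [ 0.5486 -0.0003  0.0523] [285. 220.]
1.1 [0.2395 0.6311 0.2533] [ 0.1804  0.9836  0.     -0.    ] 1.0042531269616572 0.022
```

```bash
python3 -c "
import cv2
a=cv2.imread('pics/top1.png')[120:300,110:490];cv2.imwrite('pics/top1c.png',cv2.resize(a,None,fx=2.1,fy=2.1,interpolation=cv2.INTER_CUBIC))
a=cv2.imread('pics/scene1.png')[130:330,80:480];cv2.imwrite('pics/scene1c.png',cv2.resize(a,None,fx=2,fy=2,interpolation=cv2.INTER_CUBIC))"
```

```text
(no output)
```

View pics/top1c.png

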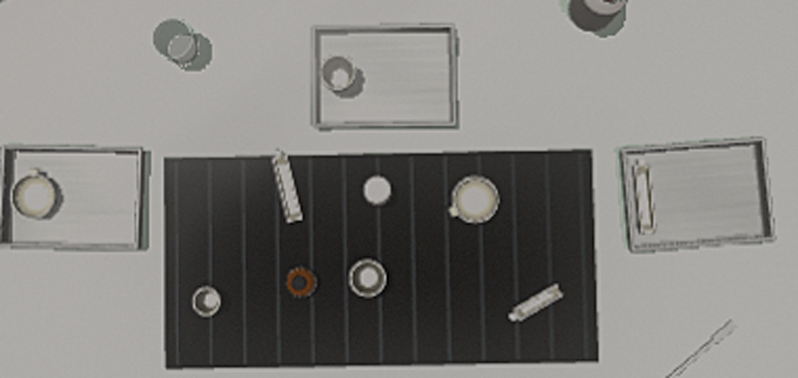

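View pics/scene1c.png

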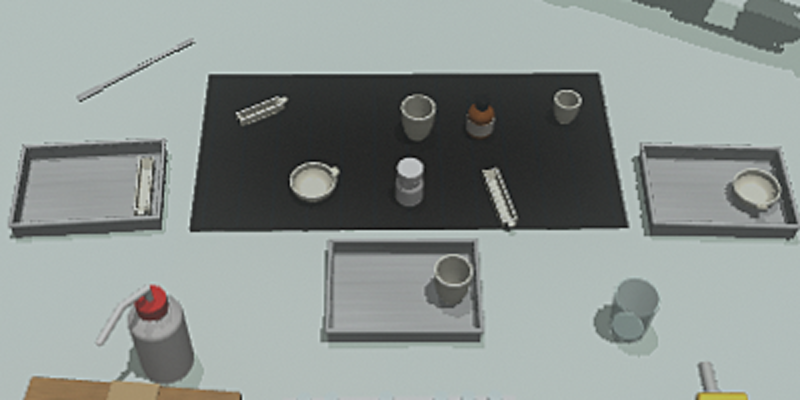

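```bash
cat > go.py <<'E'
# usage: go.py x y z phi_deg opening_mm  [more waypoints...]: prints rows relative to current pose
import sys; from h import *
s=ctrl.get_state(); p=np.array(s["eef_pos"]); Rc=R.from_quat(s["tcp_rot"])
y=Rc.as_matrix()[:,1]; print("t%.2f"%s["time"],"tcp",np.round(p*1e3,1),"phi",np.degrees(np.arctan2(y[1],y[0])).round(1),"q6",np.degrees(s["qpos"][5]).round(),"open",np.round(s["opening"]*85,1),"F",np.round(s["contact_force"],1),"ff",np.round(s["finger_force"],1))
a=np.array(sys.argv[1:],float).reshape(-1,5) if len(sys.argv)>1 else []
for x,yy,z,f,o in a:
    c,n=np.cos(np.radians(f)),np.sin(np.radians(f))
    T=np.array([[-n,c,0],[c,n,0],[0,0,-1.]]).T  # columns: x=y×z, y, z
    T=np.c_[np.cross([c,n,0],[0,0,-1]),[c,n,0],[0,0,-1]]
    q=(Rc.inv()*R.from_matrix(T)).as_rotvec(degrees=True)
    d=Rc.inv().apply(np.array([x,yy,z])-p)*1e3
    print("rows %.1f"%max(np.linalg.norm(d)/62.5,np.linalg.norm(q)/10.7),"|",*np.round(q,1),*np.round(d,1),round(o/42.5-1,2))
E
python3 go.py .45 .2 .3 0 85
```

```text
t1.10 tcp [239.5 631.1 253.3] phi 69.2 q6 -9.0 open 85.4 F [-0.5  0.6  0.1] ff 0.0
rows 7.7 | -0.0 -0.0 69.2 -349.8 -328.3 -46.7 1.0
```

Call:
send_rows:
  rows: "0 0 69.2 -350 -328 -47 1;0 0 69.2 -350 -328 -47 1;0 0 69.2 -350 -328 -47 1;0 0 69.2 -350 -328 -47 1;0 0 69.2 -350 -328 -47 1;0 0 69.2 -350 -328 -47 1;0 0 69.2 -350 -328 -47 1;0 0 69.2 -350 -328 -47 1"
  grip_force: 30

```text
time: 2.1
eef_pos: [0.4512, 0.1979, 0.301]
tcp_rot: [0.708, 0.706, 0.001, 0.0]
contact_force: [-0.3, 0.3, -0.1]
opening: 0.997
finger_force: 0.0
```

```bash
cat > w.py <<'E'
import sys; from h import *
np.set_printoptions(precision=4,suppress=True)
p=ctrl.read_camera("wrist"); save(p,sys.argv[1]+".png"); E=np.array(p["extrinsics"]); print("cam",world(p,[0,0,0]),"axis",E[2,:3],"fx",p["fx"]); np.save("pics/"+sys.argv[1]+".npy",p,allow_pickle=True)
for n in sys.argv[2:]:
    for d in ctrl.look_for(p,n)[:2]:
        w=world(p,d["position"]); print(n,round(d["p"],2),w,w2px(p,w)[0].round())
E
python3 w.py w1 crucible_small boat_long amber_bottle; python3 go.py
```

```text
cam [0.4513 0.2685 0.4204] axis [-0.0005 -0.2803 -0.9599] fx 353.7395171830982
crucible_small 0.7 [0.4008 0.215  0.0252] [239. 160.]
boat_long 0.85 [0.546  0.1151 0.0095] [361. 238.]
amber_bottle 0.68 [0.4277 0.1118 0.0413] [264. 251.]
amber_bottle 0.64 [0.5363 0.0086 0.054 ] [355. 335.]
t2.30 tcp [450.5 199.8 300.5] phi -0.1 q6 12.0 open 85.2 F [-0.4 -0.3  0.4] ff 0.0
```

View pics/w1.png

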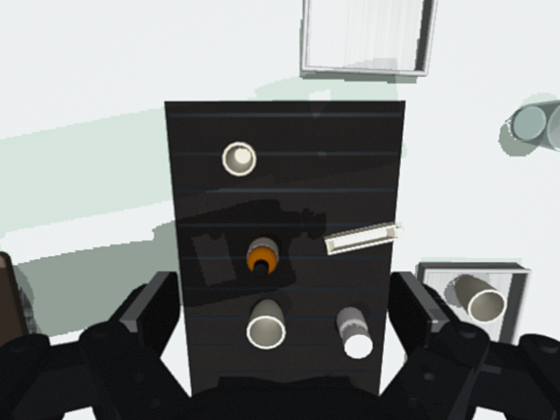

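```bash
cat > fit.py <<'E'
from h import *; from scipy.optimize import least_squares
def blob(p,uv,thr=None,win=60):
    g=cv2.cvtColor(p["color"],cv2.COLOR_RGB2GRAY); u,v=map(int,uv); x0,y0=max(u-win,0),max(v-win,0)
    s=g[y0:v+win,x0:u+win]; t,b=cv2.threshold(s,thr or 0,255,cv2.THRESH_BINARY+(0 if thr else cv2.THRESH_OTSU))
    cs=cv2.findContours(b,cv2.RETR_EXTERNAL,cv2.CHAIN_APPROX_NONE)[0]
    c=min(cs,key=lambda c:-cv2.pointPolygonTest(c,(float(u-x0),float(v-y0)),True) if len(c)>15 else 1e9)
    return c.reshape(-1,2)+[x0,y0]
def circ(p,uv,r,z,**k):
    w=px2w(p,blob(p,uv,**k),z)[:,:2]; c0=np.median(w,0)
    f=least_squares(lambda c:np.linalg.norm(w-c,axis=1)-r,c0,loss="cauchy",f_scale=.001)
    e=np.abs(f.fun); return f.x.round(4),"inl%.2f"%np.mean(np.abs(np.linalg.norm(w-f.x,axis=1)-r)<.002)
def rect(p,uv,z,**k):
    w=px2w(p,blob(p,uv,**k),z)[:,:2]; (c,s,a)=cv2.minAreaRect((w*1e3).astype(np.float32))
    b=cv2.boxPoints((c,s,a)); e=[b[1]-b[0],b[2]-b[1]]; L=max(e,key=np.linalg.norm)
    return np.round(np.array(c)/1e3,4),"size",np.round(s,1),"long axis deg",(np.degrees(np.arctan2(L[1],L[0]))%180).round(1)
E
python3 - <<'E'
from fit import *
p=np.load("pics/w1.npy",allow_pickle=True).item()
print("small",circ(p,(239,159),.018,.043)); print("tall",circ(p,(266,328),.023,.057,win=35)); print("boatL",rect(p,(361,238),.018)); print("white",circ(p,(357,346),.014,.065,win=25))
p=ctrl.read_camera("top"); 
print("small",circ(p,(208,263),.018,.043,win=20)); print("tall",circ(p,(284,252),.023,.057,win=14)); print("boatS",rect(p,(363,265),.017,win=25)); print("dish",circ(p,(336,215),.03,.025,win=25))
E
python3 go.py .404 .219 .12 0 85 .404 .219 .029 0 85 .404 .219 .029 0 20
```

```text
small (array([0.4032, 0.2184]), 'inl1.00')
tall (array([0.4289, 0.015 ]), 'inl0.72')
boatL (array([0.5577, 0.1257]), 'size', array([115. , 127.2]), 'long axis deg', np.float32(96.0))
white (array([ 0.5371, -0.0008]), 'inl0.45')
small (array([0.4035, 0.2173]), 'inl0.58')
tall (array([0.4293, 0.0127]), 'inl0.92')
boatS (array([ 0.3915, -0.1995]), 'size', array([18.8, 75. ]), 'long axis deg', np.float32(118.9))
dish (array([ 0.526 , -0.1259]), 'inl0.74')
t2.35 tcp [450.1 200.5 300.3] phi -0.0 q6 12.0 open 85.1 F [-0.3 -0.4  0.2] ff 0.0
rows 3.0 | -0.0 -0.0 -0.0 18.4 -46.0 180.3 1.0
rows 4.4 | -0.0 -0.0 -0.0 18.4 -46.0 271.3 1.0
rows 4.4 | -0.0 -0.0 -0.0 18.4 -46.0 271.3 -0.53
```

Call:
send_rows:
  rows: "0 0 0 18 -47 180 1;0 0 0 18 -47 180 1;0 0 0 18 -47 180 1;0 0 0 18 -47 180 1;0 0 0 18 -47 220 1;0 0 0 18 -47 255 1;0 0 0 18 -47 273 1;0 0 0 18 -47 273 1"
  grip_force: 25

```text
time: 3.35
eef_pos: [0.4049, 0.2191, 0.0288]
tcp_rot: [0.707, 0.708, 0.001, 0.0]
contact_force: [0.7, 0.1, 0.7]
opening: 1.001
finger_force: 0.0
```

Call:
send_rows:
  rows: "0 0 0 0 0 0 -0.6;0 0 0 0 0 0 -0.6;0 0 0 0 0 0 -0.6;0 0 0 0 0 0 -0.6;0 0 0 0 0 0 -0.6;0 0 0 0 0 0 -0.6"

```text
time: 4.1
eef_pos: [0.4041, 0.2185, 0.0286]
tcp_rot: [0.707, 0.707, 0.001, 0.0]
contact_force: [-0.9, -0.0, 5.8]
opening: 0.413
finger_force: 24.4
```

```bash
python3 go.py
```

```text
t4.10 tcp [404.1 218.5  28.6] phi 0.0 q6 16.0 open 35.1 F [-0.9 -0.   5.8] ff 24.4
```

Call:
send_rows:
  rows: "0 0 0 0 0 -30 -0.6;0 0 0 0 0 -80 -0.6;0 0 0 0 0 -130 -0.6;0 0 0 60 60 -170 -0.6;0 0 0 100 110 -200 -0.6;0 0 0 140 160 -230 -0.6;0 0 0 180 210 -230 -0.6;0 0 0 220 250 -230 -0.6"

```text
time: 5.1
eef_pos: [0.6256, 0.4126, 0.2555]
tcp_rot: [0.707, 0.707, 0.001, 0.0]
contact_force: [1.6, -1.1, -0.1]
opening: 0.419
finger_force: 25.1
```

Call:
send_rows:
  rows: "0 0 0 0 20 0 -0.6;0 0 0 0 25 0 -0.6"

```text
time: 5.35
eef_pos: [0.6494, 0.4113, 0.2525]
tcp_rot: [0.707, 0.707, -0.001, -0.0]
contact_force: [0.3, -0.2, -0.6]
opening: 0.411
finger_force: 25.1
```

```bash
python3 go.py; python3 w.py w2 tray_crucibles crucible_tall white_bottle dish
```

```text
t5.35 tcp [649.4 411.3 252.5] phi -0.0 q6 25.0 open 34.9 F [ 0.3 -0.2 -0.6] ff 25.1
cam [0.6498 0.482  0.3718] axis [-0.0029 -0.2813 -0.9596] fx 353.7395171830982
```

View pics/w2.png

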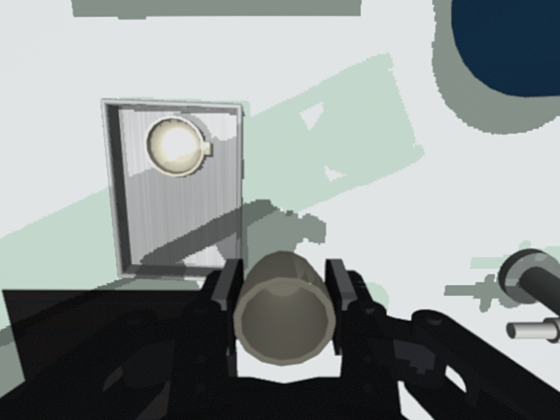

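```bash
python3 - <<'E'
from fit import *
p=np.load("pics/w2.npy",allow_pickle=True).item()
w=px2w(p,[(102,100),(243,103),(120,277)],.029)[:,:2]; print(w.round(4)); 
for a,b in((0,1),(0,2)): d=w[a]-w[b]; print(np.linalg.norm(d).round(4),np.degrees(np.arctan2(d[1],d[0])).round(1))
print("mid",((w[1]+w[2])/2).round(4)); print("dish",circ(p,(177,146),.03,.025,win=40))
E
python3 go.py .64 -.02 .25 0 15
```

```text
[[0.4798 0.4908]
 [0.611  0.4876]
 [0.473  0.3098]]
0.1312 178.6
0.1811 87.8
mid [0.542  0.3987]
dish (array([0.5366, 0.45  ]), 'inl0.44')
t5.60 tcp [648.  411.1 254.4] phi 0.0 q6 25.0 open 35.0 F [-0.5  0.4 -0.5] ff 25.1
rows 6.9 | -0.0 -0.0 0.0 -431.1 -8.1 4.4 -0.65
```

Call:
send_rows:
  rows: "0 0 0 -430 -8 5 -0.6;0 0 0 -430 -8 5 -0.6;0 0 0 -430 -8 5 -0.6;0 0 0 -430 -8 5 -0.6;0 0 0 -430 -8 5 -0.6;0 0 0 -430 -8 5 -0.6;0 0 0 -430 -8 5 -0.6;0 0 0 -430 -8 5 -0.6"

```text
time: 6.6
eef_pos: [0.64, -0.0222, 0.2496]
tcp_rot: [0.709, 0.705, -0.0, 0.001]
contact_force: [0.1, 0.1, -1.3]
opening: 0.412
finger_force: 25.2
```

```bash
python3 w.py w3 tray_crucibles dish; python3 go.py .688 -.012 .14 0 15 .688 -.012 .029 0 15
```

```text
cam [0.6405 0.0484 0.3689] axis [-0.0021 -0.2811 -0.9597] fx 353.7395171830982
tray_crucibles 0.59 [0.6907 0.0019 0.0007] [333. 156.]
tray_crucibles 0.25 [ 0.5192 -0.1308  0.0072] [177. 276.]
dish 0.97 [ 0.5208 -0.1284  0.0048] [179. 273.]
t6.75 tcp [640.5 -17.9 249.4] phi 0.0 q6 -11.0 open 35.4 F [-0.4  0.4 -0.5] ff 25.2
rows 1.9 | 0.0 -0.0 0.0 5.8 47.5 109.4 -0.65
rows 3.6 | 0.0 -0.0 0.0 5.7 47.4 220.4 -0.65
```

View pics/w3.png

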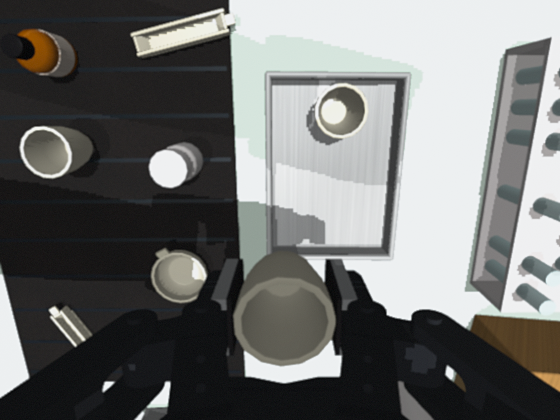

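```bash
cat >> fit.py <<'E'
def tray(p,px):
    w=px2w(p,px,.029)[:,:2]; TL,TR,BR,BL=w; e=lambda d,o:(np.degrees(np.arctan2(d[1],d[0]))-o).round(1)
    print("tray mid",w.mean(0).round(4),"len",[np.linalg.norm(a-b).round(3) for a,b in((TL,TR),(TR,BR),(BR,BL),(BL,TL))],"tilt",e(TR-TL,0),e(BR-BL,0),e(TL-BL,90),e(TR-BR,90))
E
python3 - <<'E'
from fit import *
p=np.load("pics/w3.npy",allow_pickle=True).item()
tray(p,[(267,73),(411,73),(393,259),(266,256)])
print("fixed",circ(p,(339,112),.023,.057,thr=210,win=35));print("dish",circ(p,(179,275),.03,.025,win=35));print("tall",circ(p,(47,152),.023,.057,win=46,thr=110));print("boatL",rect(p,(180,38),.018,win=55,thr=120));
E
```

```text
tray mid [ 0.6887 -0.0101] len [np.float64(0.13), np.float64(0.181), np.float64(0.132), np.float64(0.178)] tilt -0.2 -1.8 -1.4 -0.6
fixed (array([0.6893, 0.0483]), 'inl0.45')
dish (array([ 0.5266, -0.1238]), 'inl0.82')
tall (array([0.4301, 0.0139]), 'inl1.00')
boatL (array([0.5485, 0.1051]), 'size', array([77.4, 93.5]), 'long axis deg', np.float32(177.5))
```

Call:
send_rows:
  rows: "0 0 0 6 48 60 -0.6;0 0 0 6 48 110 -0.6;0 0 0 6 48 160 -0.6;0 0 0 6 48 195 -0.6;0 0 0 6 48 210 -0.6;0 0 0 6 48 216 -0.6;0 0 0 6 48 217 -0.6;0 0 0 6 48 218 -0.6"

```text
time: 7.75
eef_pos: [0.6902, -0.0127, 0.0331]
tcp_rot: [0.707, 0.707, 0.001, 0.001]
contact_force: [0.1, 0.2, 0.4]
opening: 0.416
finger_force: 25.2
```

Call:
send_rows:
  rows: "0 0 0 0 0 0.5 -0.6;0 0 0 0 0 1 -0.6"

```text
time: 8.0
eef_pos: [0.6892, -0.0127, 0.0307]
tcp_rot: [0.707, 0.707, 0.0, 0.0]
contact_force: [-0.6, 0.4, -0.0]
opening: 0.413
finger_force: 25.2
```

Call:
send_rows:
  rows: "0 0 0 0 0 0.5 -0.6;0 0 0 0 0 1 -0.6;0 0 0 0 0 1.5 -0.6;0 0 0 0 0 1.5 -0.6"

```text
time: 8.5
eef_pos: [0.6889, -0.0126, 0.0288]
tcp_rot: [0.707, 0.707, -0.0, -0.0]
contact_force: [-0.7, 0.3, 2.2]
opening: 0.411
finger_force: 25.4
```

Call:
send_rows:
  rows: "0 0 0 0 0 0.3 -0.6;0 0 0 0 0 0.3 0.3;0 0 0 0 0 0.3 0.3;0 0 0 0 0 0.3 0.3;0 0 0 0 0 -20 0.3;0 0 0 0 0 -60 0.3;0 0 0 0 0 -120 0.6;0 0 0 0 0 -160 1"

```text
time: 9.5
eef_pos: [0.6902, -0.0128, 0.194]
tcp_rot: [0.707, 0.707, 0.002, 0.002]
contact_force: [0.8, 0.3, 0.2]
opening: 0.982
finger_force: 0.0
```

```bash
python3 go.py .4300 .0145 .19 0 85 .4300 .0145 .035 0 85
```

```text
t9.50 tcp [690.2 -12.8 194. ] phi 0.0 q6 -9.0 open 83.5 F [0.8 0.3 0.2] ff 0.0
rows 4.2 | 0.3 0.1 0.0 27.3 -260.2 2.4 1.0
rows 4.9 | 0.3 0.1 0.0 27.5 -261.1 157.4 1.0
```

Call:
send_rows:
  rows: "0 0 0 27 -261 0 1;0 0 0 27 -261 0 1;0 0 0 27 -261 0 1;0 0 0 27 -261 0 1;0 0 0 27 -261 0 1;0 0 0 27 -261 50 1;0 0 0 27 -261 100 1;0 0 0 27 -261 100 1"

```text
time: 10.5
eef_pos: [0.4261, 0.0147, 0.0862]
tcp_rot: [0.707, 0.707, -0.002, -0.003]
contact_force: [-0.0, 0.0, 0.2]
opening: 1.004
finger_force: 0.0
```

```bash
python3 go.py .4297 .0142 .035 0 85
```

```text
t10.50 tcp [426.1  14.7  86.2] phi 0.0 q6 -12.0 open 85.3 F [-0.   0.   0.2] ff 0.0
rows 0.8 | -0.4 -0.1 -0.0 -0.6 4.0 51.2 1.0
```

Call:
send_rows:
  rows: "-0.4 0 0 0 3 25 1;-0.4 0 0 0 3 45 1;-0.4 0 0 0 3 51 1;-0.4 0 0 0 3 51 1;-0.4 0 0 0 3 51 -0.4;-0.4 0 0 0 3 51 -0.4;-0.4 0 0 0 3 51 -0.4;-0.4 0 0 0 3 51 -0.4"

```text
time: 11.5
eef_pos: [0.4313, 0.0142, 0.0383]
tcp_rot: [0.707, 0.707, 0.002, 0.003]
contact_force: [-2.2, 0.2, 6.4]
opening: 0.52
finger_force: 24.5
```

Call:
send_rows:
  rows: "0 0 0 0 0 0 -0.4;0 0 0 0 0 0 -0.4"

```text
time: 11.75
eef_pos: [0.4313, 0.0142, 0.0384]
tcp_rot: [0.707, 0.707, 0.002, 0.003]
contact_force: [-1.6, -0.1, 6.5]
opening: 0.52
finger_force: 24.5
```

```bash
python3 go.py .6877 -.067 .19 0 30 .6877 -.067 .04 0 30
```

```text
t11.75 tcp [431.3  14.2  38.4] phi 0.0 q6 -12.0 open 44.2 F [-1.6 -0.1  6.5] ff 24.5
rows 4.9 | 0.4 0.0 0.0 -81.4 257.5 -149.7 -0.29
rows 4.3 | 0.4 0.0 0.0 -81.3 256.4 0.3 -0.29
```

Call:
send_rows:
  rows: "0 0 0 0 0 -20 -0.4;0 0 0 0 0 -80 -0.4;0 0 0 0 0 -140 -0.4;0 0 0 -20 60 -150 -0.4;0 0 0 -40 120 -150 -0.4;0 0 0 -60 180 -150 -0.4;0 0 0 -79 235 -150 -0.4;0 0 0 -79 257 -150 -0.4"

```text
time: 12.75
eef_pos: [0.6891, -0.0662, 0.1881]
tcp_rot: [0.708, 0.707, 0.002, 0.002]
contact_force: [-0.8, 0.4, -0.7]
opening: 0.522
finger_force: 25.8
```

Call:
send_rows:
  rows: "0 0 0 0 0 0 -0.4;0 0 0 0 0 0 -0.4"

```text
time: 13.0
eef_pos: [0.6858, -0.0642, 0.1886]
tcp_rot: [0.707, 0.707, 0.002, 0.002]
contact_force: [0.1, 0.2, -0.1]
opening: 0.521
finger_force: 25.8
```

```bash
python3 go.py .6877 -.065 .0394 0 30; python3 w.py w4
```

```text
t13.00 tcp [685.8 -64.2 188.6] phi 0.0 q6 -14.0 open 44.3 F [ 0.1  0.2 -0.1] ff 25.8
rows 2.4 | 0.3 -0.0 0.0 -0.9 1.2 149.2 -0.29
cam [0.6853 0.0063 0.3079] axis [ 0.0037 -0.2801 -0.96  ] fx 353.7395171830982
```

View pics/w4.png

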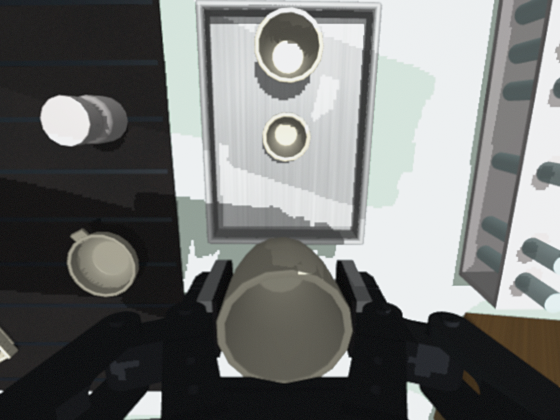

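Call:
send_rows:
  rows: "0 0 0 0 1 50 -0.4;0 0 0 0 1 100 -0.4;0 0 0 0 1 130 -0.4;0 0 0 0 1 143 -0.4;0 0 0 0 1 146.5 -0.4;0 0 0 0 1 147 -0.4;0 0 0 0 1 147.5 -0.4;0 0 0 0 1 148 -0.4"

```text
time: 14.05
eef_pos: [0.6896, -0.0647, 0.0425]
tcp_rot: [0.707, 0.707, 0.003, 0.003]
contact_force: [0.4, -0.3, -1.4]
opening: 0.52
finger_force: 25.9
```

Call:
send_rows:
  rows: "0 0 0 0 0 0.5 -0.4;0 0 0 0 0 1 -0.4;0 0 0 0 0 1 -0.4"

```text
time: 14.42
eef_pos: [0.6888, -0.0646, 0.0401]
tcp_rot: [0.707, 0.707, 0.002, 0.002]
contact_force: [1.1, 0.2, -0.1]
opening: 0.521
finger_force: 25.9
```

Call:
send_rows:
  rows: "0 0 0 0 0 0.5 -0.4;0 0 0 0 0 1 -0.4;0 0 0 0 0 1.2 -0.4;0 0 0 0 0 1.2 -0.4"

```text
time: 14.92
eef_pos: [0.6889, -0.0645, 0.039]
tcp_rot: [0.707, 0.707, 0.002, 0.002]
contact_force: [0.3, 0.5, 0.0]
opening: 0.524
finger_force: 25.9
```

Call:
send_rows:
  rows: "0 0 0 0 0 0.4 -0.4;0 0 0 0 0 0.8 -0.4;0 0 0 0 0 0.8 -0.4"

```text
time: 15.3
eef_pos: [0.689, -0.0646, 0.0386]
tcp_rot: [0.707, 0.707, 0.002, 0.003]
contact_force: [-0.9, -0.1, 1.2]
opening: 0.526
finger_force: 25.9
```

Call:
send_rows:
  rows: "0 0 0 0 0 0.4 -0.4;0 0 0 0 0 0.4 -0.4;0 0 0 0 0 0.4 0.5;0 0 0 0 0 0.4 0.5;0 0 0 0 0 0.4 0.5;0 0 0 0 0 -20 0.5;0 0 0 0 0 -70 0.5;0 0 0 0 0 -130 1"

```text
time: 16.3
eef_pos: [0.6874, -0.0644, 0.1697]
tcp_rot: [0.707, 0.707, 0.002, 0.002]
contact_force: [1.5, -0.2, -0.7]
opening: 0.93
finger_force: 0.0
```

```bash
python3 go.py .527 -.125 .17 40 82; python3 - <<'E'
from fit import *
p=np.load("pics/w4.npy",allow_pickle=True).item()
print("dish",circ(p,(105,268),.03,.025,win=45,thr=90)); print("lip",px2w(p,[(78,235)],.025))
print("small",circ(p,(286,138),.018,.043,win=25,thr=150))
E
```

```text
t16.30 tcp [687.4 -64.4 169.7] phi 0.0 q6 -14.0 open 79.1 F [ 1.5 -0.2 -0.7] ff 0.0
rows 3.7 | 0.3 0.1 -40.0 -60.5 -160.4 -1.2 0.93
dish (array([ 0.5268, -0.1239]), 'inl0.90')
lip [[ 0.51123808 -0.09566453  0.025     ]]
small (array([ 0.6876, -0.0132]), 'inl0.58')
```

Call:
send_rows:
  rows: "0.3 0 -30 -60 -160 0 1;0.3 0 -30 -60 -160 0 1;0.3 0 -30 -60 -160 0 1;0.3 0 -30 -60 -160 0 1;0.3 0 -30 -60 -160 50 1;0.3 0 -30 -60 -160 90 1;0.3 0 -30 -60 -160 110 1;0.3 0 -30 -60 -160 110 1"

```text
time: 17.3
eef_pos: [0.5289, -0.1241, 0.0564]
tcp_rot: [0.5, 0.866, -0.0, 0.0]
contact_force: [0.7, 0.7, 0.2]
opening: 1.0
finger_force: 0.0
```

```bash
python3 go.py .527 -.1243 .022 30 82; python3 w.py w5 dish; python3 - <<'E'
from fit import *
E
```

```text
t17.30 tcp [ 528.9 -124.1   56.4] phi 30.0 q6 -54.0 open 85.0 F [0.7 0.7 0.2] ff 0.0
rows 0.6 | 0.0 0.0 -0.0 0.8 -1.8 34.4 0.93
cam [ 0.4936 -0.063   0.1757] axis [ 0.1387 -0.2434 -0.96  ] fx 353.7395171830982
dish 0.73 [ 0.5275 -0.1291  0.0079] [277. 260.]
```

View pics/w5.png

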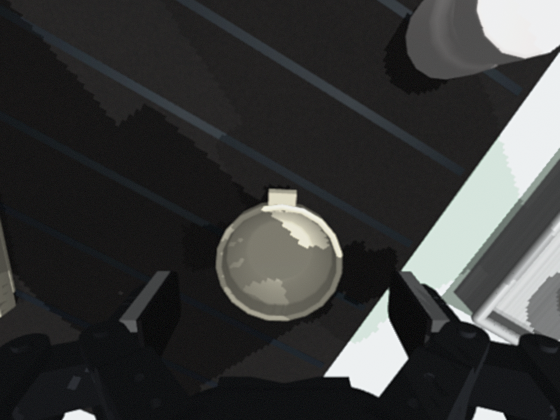

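Call:
send_rows:
  rows: "0 0 0 1 -1 20 1;0 0 0 1 -1 33 1;0 0 0 1 -1 33 1;0 0 0 1 -1 33 0;0 0 0 1 -1 33 0;0 0 0 1 -1 33 0;0 0 0 1 -1 33 0;0 0 0 1 -1 33 0"

```text
time: 18.4
eef_pos: [0.5283, -0.1246, 0.0256]
tcp_rot: [0.5, 0.866, -0.0, 0.002]
contact_force: [-1.4, 0.7, 5.5]
opening: 0.689
finger_force: 26.4
```

```bash
python3 go.py .54 .366 .16 -2 30
```

```text
t18.40 tcp [ 528.3 -124.6   25.6] phi 30.0 q6 -54.0 open 58.6 F [-1.4  0.7  5.5] ff 26.4
rows 8.1 | 0.2 0.2 32.0 418.5 255.8 -135.4 -0.29
```

Call:
send_rows:
  rows: "0 0 0 0 0 -10 0;0 0 0 0 0 -50 0;0 0 0 0 0 -100 0;0 0 0 0 0 -140 0;0 0 8 40 25 -140 0;0 0 16 90 55 -140 0;0 0 24 140 86 -140 0;0 0 32 190 117 -140 0"

```text
time: 19.4
eef_pos: [0.5333, 0.1007, 0.1645]
tcp_rot: [0.721, 0.693, 0.001, 0.002]
contact_force: [0.7, -0.2, -1.6]
opening: 0.688
finger_force: 27.2
```

```bash
python3 go.py .54 .366 .16 -2 40 
```

```text
t19.40 tcp [533.3 100.7 164.5] phi -2.3 q6 2.0 open 58.5 F [ 0.7 -0.2 -1.6] ff 27.2
rows 4.2 | 0.2 0.1 -0.3 265.4 -3.9 4.1 -0.06
```

Call:
send_rows:
  rows: "0 0 0 60 -1 0 0;0 0 0 120 -2 0 0;0 0 0 180 -3 0 0;0 0 0 240 -4 0 0;0 0 0 265 -4 0 0;0 0 0 265 -4 0 0"

```text
time: 20.15
eef_pos: [0.5383, 0.365, 0.1635]
tcp_rot: [0.718, 0.696, 0.0, 0.001]
contact_force: [-0.1, -0.0, -0.4]
opening: 0.688
finger_force: 27.2
```

```bash
python3 go.py .54 .366 .0256 -2 40; python3 w.py w6 dish tray_dishes; python3 -c "
from fit import *
p=np.load('pics/w6.npy',allow_pickle=True).item()"
```

```text
t20.15 tcp [538.3 365.  163.5] phi -1.9 q6 27.0 open 58.4 F [-0.1 -0.  -0.4] ff 27.2
rows 2.2 | 0.1 0.1 0.1 1.3 1.3 137.9 -0.06
cam [0.5406 0.4357 0.2827] axis [-0.0084 -0.282  -0.9594] fx 353.7395171830982
dish 0.96 [0.5392 0.3605 0.1499] [286. 295.]
tray_dishes 0.95 [0.5388 0.4182 0.0008] [282. 132.]
```

View pics/w6.png

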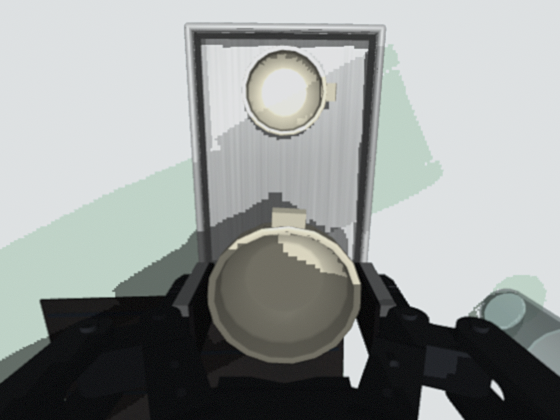

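Call:
send_rows:
  rows: "0 0 0 1 2 50 0;0 0 0 1 2 95 0;0 0 0 1 2 122 0;0 0 0 1 2 132 0;0 0 0 1 2 135 0;0 0 0 1 2 135.5 0;0 0 0 1 2 136 0;0 0 0 1 2 136.5 0"

```text
time: 21.3
eef_pos: [0.5415, 0.365, 0.028]
tcp_rot: [0.719, 0.695, 0.001, 0.001]
contact_force: [-0.3, -0.4, 0.1]
opening: 0.683
finger_force: 27.2
```

Call:
send_rows:
  rows: "0 0 0 0 0 0.5 0;0 0 0 0 0 1 0;0 0 0 0 0 1 0"

```text
time: 21.68
eef_pos: [0.5409, 0.3647, 0.0259]
tcp_rot: [0.719, 0.695, 0.0, 0.001]
contact_force: [-0.3, -0.0, -0.0]
opening: 0.686
finger_force: 27.2
```

Call:
send_rows:
  rows: "0 0 0 0 0 0.4 0;0 0 0 0 0 0.8 0;0 0 0 0 0 0.8 0"

```text
time: 22.05
eef_pos: [0.541, 0.3647, 0.0257]
tcp_rot: [0.719, 0.695, 0.0, 0.001]
contact_force: [-1.8, -0.4, 3.4]
opening: 0.683
finger_force: 27.4
```

Call:
send_rows:
  rows: "0 0 0 0 0 0.2 0.7;0 0 0 0 0 0.2 0.7;0 0 0 0 0 0.2 0.7;0 0 0 0 0 -5 0.7;0 0 0 0 0 -30 0.7;0 0 0 0 0 -90 0.7;0 0 0 0 0 -150 0.5;0 0 0 0 0 -180 0.2"

```text
time: 23.05
eef_pos: [0.5422, 0.3657, 0.2107]
tcp_rot: [0.719, 0.695, 0.004, 0.002]
contact_force: [-0.1, 0.6, -0.3]
opening: 0.602
finger_force: 0.0
```

```bash
python3 go.py .545 .13 .2 90 45
```

```text
t23.05 tcp [542.2 365.7 210.7] phi -2.0 q6 27.0 open 51.2 F [-0.1  0.6 -0.3] ff 0.0
rows 8.6 | 0.5 0.3 -92.0 -235.5 10.9 10.3 0.06
```

Call:
send_rows:
  rows: "0.4 0 75 -250 6 10 0.2;0.4 0 75 -250 6 10 0.2;0.4 0 75 -250 6 10 0.2;0.4 0 75 -250 6 10 0.2;0.4 0 75 -250 6 10 0.2;0.4 0 75 -250 6 10 0.2;0.4 0 75 -250 6 10 0.2;0.4 0 75 -250 6 10 0.2"

```text
time: 24.05
eef_pos: [0.538, 0.1147, 0.1959]
tcp_rot: [0.993, 0.114, -0.001, -0.002]
contact_force: [-0.3, -0.2, -0.2]
opening: 0.6
finger_force: 0.0
```

```bash
python3 go.py; python3 w.py w7 boat_long; 
```

```text
t24.05 tcp [538.  114.7 195.9] phi -76.9 q6 78.0 open 51.0 F [-0.3 -0.2 -0.2] ff 0.0
cam [0.6077 0.1301 0.3151] axis [-0.2759 -0.0614 -0.9592] fx 353.7395171830982
boat_long 0.61 [0.5502 0.1187 0.0086] [283. 178.]
```

View pics/w7.png

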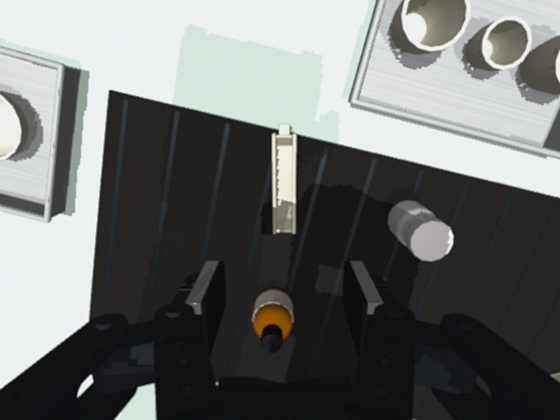

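```bash
python3 - <<'E'
from fit import *
p=np.load("pics/w7.npy",allow_pickle=True).item()
w=px2w(p,[(284.5,136),(283.5,233)],.018)[:,:2]; d=w[0]-w[1]; print(w.round(4),np.linalg.norm(d),np.degrees(np.arctan2(d[1],d[0])),w.mean(0))
print(rect(p,(284,185),.018,win=48,thr=120))
E
python3 go.py .547 .1155 .1 -77 42 .547 .1155 .027 -77 42
```

```text
[[0.5866 0.1254]
 [0.5039 0.1071]] 0.08470173644721078 12.513733548373688 [0.54523036 0.11625222]
(array([0.5452, 0.1165]), 'size', array([83.1, 20. ]), 'long axis deg', np.float32(12.6))
t24.15 tcp [538.  114.9 195.8] phi -76.8 q6 78.0 open 51.1 F [ 0.6 -0.4 -0.5] ff 0.0
rows 1.5 | -0.2 0.1 0.2 9.1 1.8 95.8 -0.01
rows 2.7 | -0.2 0.1 0.2 9.2 2.0 168.8 -0.01
```

Call:
send_rows:
  rows: "0 0 0.6 8 0 60 0.2;0 0 0.6 8 0 110 0.2;0 0 0.6 8 0 145 0.2;0 0 0.6 8 0 162 0.2;0 0 0.6 8 0 169 0.2;0 0 0.6 8 0 169 0.2;0 0 0.6 8 0 169 -0.8;0 0 0.6 8 0 169 -0.8"

```text
time: 25.15
eef_pos: [0.5464, 0.1172, 0.0281]
tcp_rot: [0.994, 0.108, 0.0, -0.001]
contact_force: [1.3, 0.5, 0.8]
opening: 0.227
finger_force: 24.6
```

Call:
send_rows:
  rows: "0 0 0 0 0 0 -0.8;0 0 0 0 0 0 -0.8;0 0 0 0 0 0 -0.8"

```text
time: 25.52
eef_pos: [0.5464, 0.1172, 0.028]
tcp_rot: [0.994, 0.108, -0.0, -0.001]
contact_force: [-1.6, 0.3, 5.9]
opening: 0.223
finger_force: 25.3
```

```bash
python3 go.py .5455 .1163 .2 -77.4 10 .55 -.32 .22 -93 10
```

```text
t25.52 tcp [546.4 117.2  28. ] phi -77.6 q6 79.0 open 19.0 F [-1.6  0.3  5.9] ff 25.3
rows 2.8 | -0.2 -0.0 -0.2 -1.1 0.1 -172.0 -0.76
rows 7.6 | -0.2 0.0 15.4 -90.5 427.1 -193.2 -0.76
```

Call:
send_rows:
  rows: "0 0 0 0 0 -15 -0.8;0 0 0 0 0 -70 -0.8;0 0 0 0 0 -130 -0.8;0 0 0 0 0 -190 -0.8;0 0 5 -15 60 -190 -0.8;0 0 10 -30 120 -190 -0.8;0 0 15 -50 180 -190 -0.8;0 0 15 -65 240 -190 -0.8"

```text
time: 26.52
eef_pos: [0.5331, -0.1332, 0.2164]
tcp_rot: [1.0, -0.023, -0.001, -0.001]
contact_force: [1.3, -0.5, -0.6]
opening: 0.223
finger_force: 24.6
```

```bash
python3 go.py .51 -.40 .22 -93 10
```

```text
t26.52 tcp [ 533.1 -133.2  216.4] phi -92.6 q6 68.0 open 19.0 F [ 1.3 -0.5 -0.6] ff 24.6
rows 4.3 | -0.2 0.2 0.4 -11.0 267.5 -4.2 -0.76
```

Call:
send_rows:
  rows: "0 0 0 -11 60 -4 -0.8;0 0 0 -11 120 -4 -0.8;0 0 0 -11 180 -4 -0.8;0 0 0 -11 240 -4 -0.8;0 0 0 -11 267 -4 -0.8;0 0 0 -11 267 -4 -0.8"

```text
time: 27.28
eef_pos: [0.51, -0.3997, 0.2191]
tcp_rot: [1.0, -0.024, -0.002, -0.002]
contact_force: [-0.2, 0.9, -1.0]
opening: 0.229
finger_force: 24.6
```

```bash
python3 go.py; python3 w.py w8 tray_boats boat_long boat_short
```

```text
t27.27 tcp [ 510.  -399.7  219.1] phi -92.8 q6 46.0 open 19.5 F [-0.2  0.9 -1. ] ff 24.6
cam [ 0.5816 -0.404   0.3382] axis [-0.2837  0.0159 -0.9588] fx 353.7395171830982
tray_boats 0.57 [ 0.5366 -0.4227  0.0024] [307. 157.]
boat_long 0.7 [ 0.5145 -0.3991  0.1985] [281. 270.]
boat_short 0.89 [ 0.3968 -0.1969  0.0127] [ 95. 303.]
```

View pics/w8.png

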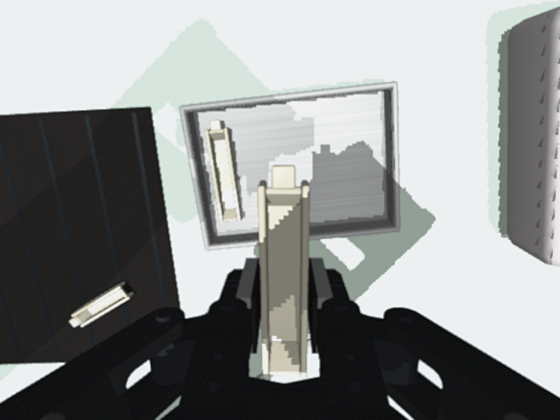

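```bash
python3 - <<'E'
from fit import *
p=np.load("pics/w8.npy",allow_pickle=True).item()
tray(p,[(207,250),(181,107),(397,82),(399,231)])
for a,b,z in(((217.5,133),(233,221),.018),((125.5,288),(77,320),.017)):
    w=px2w(p,[a,b],z)[:,:2]; d=w[0]-w[1]; print(w.round(4),np.linalg.norm(d),np.degrees(np.arctan2(d[1],d[0])),w.mean(0).round(4))
a=p["color"][100:330,60:260]; cv2.imwrite("pics/w8c.png",cv2.resize(a,None,fx=2.5,fy=2.5,interpolation=cv2.INTER_CUBIC)[:,:,::-1])
E
```

```text
tray mid [ 0.5273 -0.411 ] len [np.float64(0.13), np.float64(0.181), np.float64(0.131), np.float64(0.18)] tilt 3.4 3.1 3.3 3.5
[[ 0.5633 -0.3435]
 [ 0.481  -0.35  ]] 0.08257209651193001 4.467986164147605 [ 0.5222 -0.3467]
[[ 0.4147 -0.2341]
 [ 0.3798 -0.1761]] 0.06773040691599469 -58.95667006975161 [ 0.3972 -0.2051]
```

View pics/w8c.png

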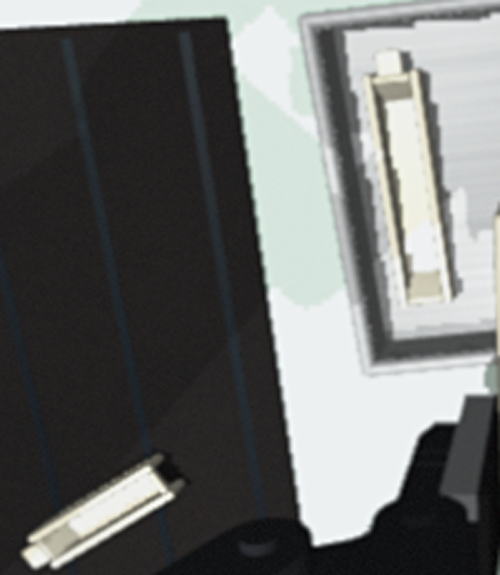

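```bash
python3 go.py .5238 -.4032 .0285 -86.7 10
```

```text
t27.48 tcp [ 511.  -396.5  219.2] phi -92.5 q6 46.0 open 19.0 F [ 0.2  0.4 -0.3] ff 24.6
rows 3.1 | -0.2 0.2 -5.8 13.7 6.7 190.7 -0.76
```

Call:
send_rows:
  rows: "0 0 -5.9 14 5 40 -0.8;0 0 -5.9 14 5 90 -0.8;0 0 -5.9 14 5 140 -0.8;0 0 -5.9 14 5 170 -0.8;0 0 -5.9 14 5 182 -0.8;0 0 -5.9 14 5 187 -0.8;0 0 -5.9 14 5 188 -0.8;0 0 -5.9 14 5 188 -0.8"

```text
time: 28.48
eef_pos: [0.5249, -0.4038, 0.0329]
tcp_rot: [1.0, 0.029, -0.001, -0.0]
contact_force: [-0.7, -0.7, -0.7]
opening: 0.221
finger_force: 24.6
```

Call:
send_rows:
  rows: "0 0 0 0 0 0.5 -0.8;0 0 0 0 0 1 -0.8;0 0 0 0 0 1 -0.8"

```text
time: 28.85
eef_pos: [0.5241, -0.4031, 0.0302]
tcp_rot: [1.0, 0.029, -0.001, -0.001]
contact_force: [-0.1, 0.2, -0.9]
opening: 0.221
finger_force: 24.6
```

```bash
python3 go.py .5238 -.4032 .0285 -86.7 10
```

```text
t28.85 tcp [ 524.1 -403.1   30.2] phi -86.7 q6 40.0 open 18.8 F [-0.1  0.2 -0.9] ff 24.6
rows 0.0 | -0.2 0.2 0.0 -0.3 0.1 1.7 -0.76
```

Call:
send_rows:
  rows: "0 0 0 0 0 0.5 -0.8;0 0 0 0 0 1 -0.8;0 0 0 0 0 1.5 -0.8;0 0 0 0 0 1.5 -0.8"

```text
time: 29.35
eef_pos: [0.524, -0.403, 0.0285]
tcp_rot: [1.0, 0.029, -0.002, -0.002]
contact_force: [0.4, -0.4, -0.2]
opening: 0.224
finger_force: 24.6
```

Call:
send_rows:
  rows: "0 0 0 0 0 0.4 -0.8;0 0 0 0 0 0.8 -0.8;0 0 0 0 0 0.8 -0.8"

```text
time: 29.72
eef_pos: [0.5241, -0.4031, 0.0281]
tcp_rot: [1.0, 0.029, -0.001, -0.001]
contact_force: [-0.5, 0.5, 0.8]
opening: 0.223
finger_force: 24.9
```

Call:
send_rows:
  rows: "0 0 0 0 0 0.5 -0.8;0 0 0 0 0 0.5 -0.8"

```text
time: 29.98
eef_pos: [0.5241, -0.4031, 0.0281]
tcp_rot: [1.0, 0.029, -0.002, -0.001]
contact_force: [-2.5, 0.8, 6.1]
opening: 0.227
finger_force: 25.3
```

Call:
send_rows:
  rows: "0 0 0 0 0 0 -0.2;0 0 0 0 0 0 -0.2;0 0 0 0 0 0 -0.2;0 0 0 0 0 -20 -0.2;0 0 0 0 0 -70 -0.2;0 0 0 0 0 -130 0;0 0 0 0 0 -170 0.2;0 0 0 0 0 -170 0.2"

```text
time: 30.98
eef_pos: [0.5267, -0.4056, 0.205]
tcp_rot: [1.0, 0.029, 0.003, 0.003]
contact_force: [0.3, 0.9, 0.1]
opening: 0.601
finger_force: 0.0
```

```bash
python3 go.py .40 -.21 .2 -150 51
```

```text
t30.98 tcp [ 526.7 -405.6  205. ] phi -86.7 q6 40.0 open 51.0 F [0.3 0.9 0.1] ff 0.0
rows 5.9 | 0.2 -0.5 63.3 -115.2 -202.6 3.1 0.2
```

Call:
send_rows:
  rows: "0 0 63.3 -115 -202 3 0.2;0 0 63.3 -115 -202 3 0.2;0 0 63.3 -115 -202 3 0.2;0 0 63.3 -115 -202 3 0.2;0 0 63.3 -115 -202 3 0.2;0 0 63.3 -115 -202 3 0.2;0 0 63.3 -115 -202 3 0.2;0 0 63.3 -115 -202 3 0.2"

```text
time: 31.98
eef_pos: [0.3979, -0.2083, 0.1949]
tcp_rot: [0.867, -0.499, -0.002, -0.001]
contact_force: [0.4, -0.3, -1.3]
opening: 0.602
finger_force: 0.0
```

```bash
python3 go.py; python3 w.py w9 boat_short boat_long
```

```text
t31.98 tcp [ 397.9 -208.3  194.9] phi -149.9 q6 109.0 open 51.2 F [ 0.4 -0.3 -1.3] ff 0.0
cam [ 0.4342 -0.2706  0.3139] axis [-0.1449  0.2443 -0.9588] fx 353.7395171830982
boat_short 0.64 [ 0.3962 -0.2002  0.0084] [280. 201.]
```

View pics/w9.png

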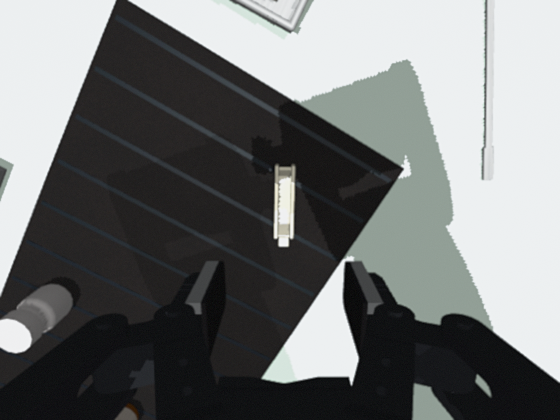

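```bash
python3 - <<'E'
from fit import *
p=np.load("pics/w9.npy",allow_pickle=True).item()
w=px2w(p,[(285.5,165.5),(284,238)],.017)[:,:2]; d=w[0]-w[1]; print(w.round(4),np.linalg.norm(d),np.degrees(np.arctan2(d[1],d[0])),w.mean(0).round(4))
print(rect(p,(284,200),.017,win=48,thr=130))
E
python3 go.py .3965 -.202 .027 -150 51
```

```text
[[ 0.4089 -0.2316]
 [ 0.3774 -0.1747]] 0.06507204120592984 -60.997091262840804 [ 0.3932 -0.2032]
(array([ 0.3918, -0.1993]), 'size', array([17.3, 72.5]), 'long axis deg', np.float32(119.0))
t32.12 tcp [ 398.1 -208.5  195.1] phi -149.9 q6 109.0 open 51.2 F [-0.2  0.  -0.1] ff 0.0
rows 2.7 | 0.1 0.2 0.1 -5.7 -2.2 168.1 0.2
```

Call:
send_rows:
  rows: "0 0 1 -7 1 60 0.2;0 0 1 -7 1 110 0.2;0 0 1 -7 1 145 0.2;0 0 1 -7 1 162 0.2;0 0 1 -7 1 168 0.2;0 0 1 -7 1 168 0.2;0 0 1 -7 1 168 -0.85;0 0 1 -7 1 168 -0.85"

```text
time: 33.12
eef_pos: [0.3939, -0.203, 0.0283]
tcp_rot: [0.862, -0.507, -0.001, -0.0]
contact_force: [-3.3, 2.0, 12.7]
opening: 0.189
finger_force: 28.6
```

Call:
send_rows:
  rows: "0 0 0 0 0 0 -0.85;0 0 0 0 0 0 -0.85;0 0 0 0 0 0 -0.85"

```text
time: 33.5
eef_pos: [0.394, -0.2031, 0.0283]
tcp_rot: [0.862, -0.507, -0.001, -0.0]
contact_force: [-0.8, 0.2, 6.7]
opening: 0.188
finger_force: 27.6
```

```bash
python3 go.py .3935 -.203 .2 -151 10 .5273 -.453 .2 -86.7 10
```

```text
t33.50 tcp [ 394.  -203.1   28.3] phi -151.0 q6 111.0 open 16.0 F [-0.8  0.2  6.7] ff 27.6
rows 2.7 | 0.0 0.1 0.0 -0.6 0.5 -171.7 -0.76
rows 6.0 | -0.0 0.1 -64.3 282.9 4.8 -172.3 -0.76
```

Call:
send_rows:
  rows: "0 0 0 0 0 -15 -0.85;0 0 0 0 0 -70 -0.85;0 0 0 0 0 -130 -0.85;0 0 0 0 0 -180 -0.85;0 0 -10 50 0 -180 -0.85;0 0 -20 100 0 -180 -0.85;0 0 -30 150 0 -180 -0.85;0 0 -40 200 0 -180 -0.85"

```text
time: 34.5
eef_pos: [0.4912, -0.379, 0.207]
tcp_rot: [0.984, -0.179, -0.002, -0.001]
contact_force: [0.4, -0.3, -0.4]
opening: 0.19
finger_force: 26.9
```

```bash
python3 go.py .533 -.456 .22 -86.7 10
```

```text
t34.50 tcp [ 491.2 -379.   207. ] phi -110.7 q6 64.0 open 16.1 F [ 0.4 -0.3 -0.4] ff 26.9
rows 2.2 | -0.1 0.2 -24.0 66.2 57.3 -13.3 -0.76
```

Call:
send_rows:
  rows: "0 0 -24 66 57 -13 -0.85;0 0 -24 66 57 -13 -0.85;0 0 -24 66 57 -13 -0.85;0 0 -24 66 57 -13 -0.85;0 0 -24 66 57 -13 -0.85"

```text
time: 35.12
eef_pos: [0.5318, -0.4542, 0.2193]
tcp_rot: [1.0, 0.026, -0.002, -0.002]
contact_force: [1.1, -0.1, 0.0]
opening: 0.191
finger_force: 26.9
```

```bash
python3 w.py w10 boat_long; python3 go.py .533 -.456 .0285 -86.7 10
```

```text
cam [ 0.6033 -0.4514  0.3384] axis [-0.2836 -0.0122 -0.9589] fx 353.7395171830982
boat_long 0.56 [ 0.5268 -0.3998  0.0081] [227. 189.]
t35.23 tcp [ 531.9 -454.2  219.4] phi -87.0 q6 38.0 open 15.8 F [-0.   1.3 -0.3] ff 26.9
rows 3.1 | -0.2 0.2 -0.3 1.6 2.4 190.8 -0.76
```

View pics/w10.png

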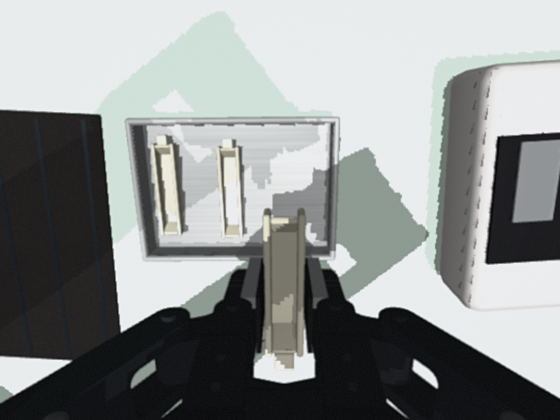

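Long boat lies flat and parallel to the fixed one (centre about (231,190)); the short boat is held straight. Lowering it.

Call:
send_rows:
  rows: "0 0 -0.3 1 1 40 -0.85;0 0 -0.3 1 1 90 -0.85;0 0 -0.3 1 1 140 -0.85;0 0 -0.3 1 1 170 -0.85;0 0 -0.3 1 1 183 -0.85;0 0 -0.3 1 1 188 -0.85;0 0 -0.3 1 1 189 -0.85;0 0 -0.3 1 1 189.5 -0.85"

```text
time: 36.22
eef_pos: [0.5333, -0.456, 0.0315]
tcp_rot: [1.0, 0.029, -0.001, -0.0]
contact_force: [0.7, 0.1, 0.3]
opening: 0.187
finger_force: 26.9
```

Call:
send_rows:
  rows: "0 0 0 0 0 0.5 -0.85;0 0 0 0 0 1 -0.85;0 0 0 0 0 1.5 -0.85;0 0 0 0 0 1.5 -0.85"

```text
time: 36.72
eef_pos: [0.5326, -0.4552, 0.0285]
tcp_rot: [1.0, 0.029, -0.001, -0.001]
contact_force: [0.1, 0.2, 2.0]
opening: 0.19
finger_force: 27.1
```

Call:
send_rows:
  rows: "0 0 0 0 0 0.5 -0.85;0 0 0 0 0 0.5 -0.85;0 0 0 0 0 0.5 -0.2;0 0 0 0 0 0.5 -0.2;0 0 0 0 0 0.5 -0.2;0 0 0 0 0 -15 -0.2;0 0 0 0 0 -60 -0.2;0 0 0 0 0 -120 -0.2"

```text
time: 37.72
eef_pos: [0.5321, -0.4547, 0.1484]
tcp_rot: [1.0, 0.029, -0.003, -0.003]
contact_force: [0.2, -0.7, 0.2]
opening: 0.401
finger_force: 0.0
```

Call:
send_rows:
  rows: "0 0 0 -20 0 -60 0;0 0 0 -60 0 -100 0;0 0 0 -60 0 -120 0;0 0 0 -60 0 -120 0"

```text
time: 38.22
eef_pos: [0.4741, -0.46, 0.2713]
tcp_rot: [1.0, 0.029, 0.0, 0.001]
contact_force: [-0.4, 0.3, -1.3]
opening: 0.501
finger_force: 0.0
```

```bash
python3 w.py w11; python3 a.py|grep -v "^tray"; python3 - <<'E'
import cv2,numpy as np
a=cv2.imread('pics/w11.png'); b=cv2.imread('pics/scene1.png')[130:330,80:480]
b=cv2.resize(b,(800,400),interpolation=cv2.INTER_CUBIC); a=cv2.resize(a[:280],(400,200)); cv2.imwrite('pics/fin.png',np.vstack([b,np.hstack([a,np.zeros_like(a)])]))
E
```

```text
cam [ 0.5452 -0.4562  0.3906] axis [-0.2799 -0.0178 -0.9599] fx 353.7395171830982
top [ 0.4597 -0.018   1.3517]
crucible_tall 0.71 [ 0.6927 -0.0665  0.0257] [312. 154.]
crucible_tall 0.56 [ 0.5248 -0.4576  0.0126] [458. 213.]
crucible_tall 0.54 [ 0.5393 -0.0024  0.0667] [289. 210.]
boat_long 0.77 [ 0.5247 -0.4026  0.0101] [437. 213.]
dish 0.73 [0.5423 0.3717 0.0087] [153. 213.]
amber_bottle 0.54 [0.4231 0.0925 0.0461] [254. 255.]
white_bottle 0.67 [ 0.5375 -0.0013  0.0649] [289. 210.]
scene [ 1.4055 -0.0485  1.1271]
crucible_tall 0.72 [ 0.6802 -0.0636  0.0417] [260. 266.]
crucible_small 0.47 [ 0.6758 -0.0146  0.0332] [280. 266.]
boat_long 0.59 [ 0.5252 -0.4063  0.0077] [128. 224.]
boat_short 0.72 [ 0.5294 -0.4587  0.012 ] [106. 224.]
dish 0.85 [0.5321 0.3671 0.0129] [425. 223.]
dish 0.4 [ 0.7011 -0.001   0.0008] [286. 282.]
amber_bottle 0.64 [0.4319 0.0951 0.0473] [319. 186.]
white_bottle 0.62 [0.5506 0.0003 0.0528] [285. 220.]
39.375 [ 0.4733 -0.4593  0.2684] [ 0.9996  0.0289 -0.0015 -0.0014] 0.4994413312797725 0.022
```

View pics/fin.png

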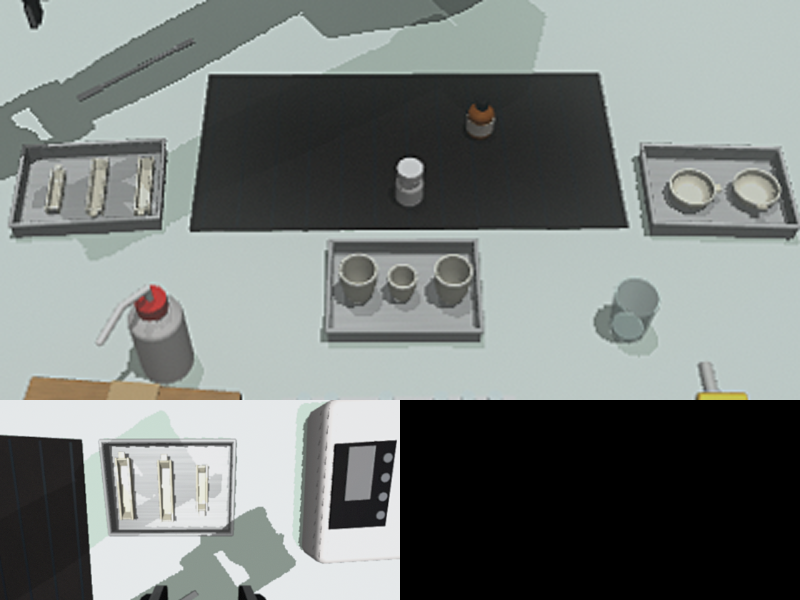

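All five pieces stand upright and flat in their trays: the boats at fin.png (55,188) and (97,187), the crucibles at (358,278) and (402,284), the dish at (690,190). The boats are parallel to the one already there. Both bottles are where they were, at (480,118) and (409,182).

```bash
python3 -c "
from plant import ctrl
print(ctrl.sign_off())"
```

```text
the job is handed in; nothing more can be done
None
```

All five porcelain pieces are in their matching trays, upright, flat and with the boats parallel to the one already there; neither bottle moved, and I handed the job in at about 39 s of the 118 s allowed.

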